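# Load the last small cheese and close the ripening box

## Task

Take the one small cheese wheel off the slatted draining board and set it down flat, not dropped, in the free room of the front row on the rack inside the ripening box, clear of the lid stay. Then press the locked stay at the thumb tab on its knee so that it breaks while the lid is still up, and bring the lid down under control until it is fully shut, never letting it fall. Leave all the other cheeses where they are.

Things in the scene. Friction and masses are not known exactly. Their poses are not given: they have to be found in the camera images.
- box: stainless ripening box, fixed, 200 deep (its x) by 300 wide (its y) by 105 high, walls 3; origin: centre of its underside. Front is its -x side; the lid is hinged along y on the +x rim. A fixed slatted rack inside has its top 35 high. Rear row of cheeses at x = +50 (three), front row at x = -30: one wheel at its -y end, the rest free from y = -70 to +100. The strip y = 105 to 147 is the stay's.
- free_room (a point): middle of the free room in the front row, on the rack's top (x = -30, y = +20, height 35 in the box); axes as the box.
- lid (a joint): how far the lid is lowered, rad: 0 = locked open, leaning 70 degrees up from shut, so that it overhangs the rear of the box; 1.222 = fully shut. The lid is 206 by 306 by 12 and about 0.85 kg. With the stay locked it cannot come down; with the stay broken, friction keeps it where it is left while lowered by less than about 0.4 rad, and from about 0.6 on it falls by itself.
- handle (a point): middle of the lid's bow handle: a round steel bar 12 thick, 120 long between its posts, parallel to the hinge, 44 in front of the lid's front edge in the lid's plane (38 clear between bar and edge); it swings on a circle of radius 244 about the hinge, ending 6 higher than the hinge when shut. Axes of the lid: z its outward normal, -x from hinge to handle.
- hinge_mid (a point): middle of the lid's hinge line, on the box's rear rim at height 105; axes as the box (hinge along y).
- thumb_tab (a point): centre of the outer face of the thumb tab at the knee of the stay: a flat steel tab 28 long, 34 wide (along y of the box), 3 thick. Its x is the inward normal, the way to press (towards the hinge, about 45 degrees down); z runs up the lower strap. It takes up to about 10 N over 15 to 20 mm from first touch; the knee then stays folded by friction.
- stay_foot (a point): lower pivot of the stay, on the box's +y end wall, 18 under the rim and 160 in front of the hinge. The folding stay is two flat steel straps, 105 long (from here to the knee) and 58 (from the knee to the lid), standing straight and just over centre when locked; the knee folds towards the hinge and down into the box.
- stay_knee (a joint): fold angle of the knee, rad: 0 = locked, just over centre; about 0.1 = dead centre; it grows as the knee is pressed in, to about 2.8 with the lid shut.
- small_wheel: the small cheese wheel to load, pale rind, 60 in diameter and 50 high, about 0.14 kg; origin at the centre of its underside, z up its axis. It stands on the board.
- board: slatted wooden draining board, fixed, 360 (x) by 150 (y) by 18 high; origin at the centre of its underside. Three wheels stand along its middle line, 105 apart, in any order: the small one and two big ones.
- big_wheel1: a big cheese wheel on the board, same rind, 84 in diameter, 50 high; origin at the centre of its underside; to be left alone.
- big_wheel2: the other big cheese wheel on the board, 84 in diameter, 50 high; origin at the centre of its underside; to be left alone.
- boxed1: small wheel already in the box, rear row, -y end; 60 in diameter, 50 high, origin at the centre of its underside; to be left alone.
- boxed2: small wheel already in the box, rear row, middle; 60 in diameter, 50 high, origin at the centre of its underside; to be left alone.
- boxed3: small wheel already in the box, rear row, +y end; 60 in diameter, 50 high, origin at the centre of its underside; to be left alone.
- boxed4: small wheel already in the box, front row, -y end; 60 in diameter, 50 high, origin at the centre of its underside; to be left alone.
Things that resemble listed ones, but are neither listed nor needed, are in the scene too. What is shaped like the small_wheel but pink is not meant.

How it is judged (in metres and radians):
On the way, in this order (a step that is already met when the one before it is completed fails the run):
1. the small wheel stands flat on the rack in the free room of the box's front row, let go, with the lid still locked open (x of small_wheel in the frame of box between -0.072 and 0.005 m and y of small_wheel in the frame of box between -0.06 and 0.085 m and z of small_wheel in the frame of box below 0.04 m and angle between small_wheel's own z axis and vertical below 0.1 rad and linear speed of small_wheel below 0.03 m/s and contact force between the fingers and small_wheel below 0.2 N and value of joint stay_knee below 0.15 rad), for 0.2 s.
2. the stay is broken at its knee (folded by more than 0.25 rad) with the lid still up (value of joint stay_knee above 0.25 rad and value of joint lid below 0.4 rad), for 0.1 s.
At the end, for the whole second after the job is handed in: The lid is shut (within 0.03 rad, 7 mm at its front edge) and still; the small wheel stands flat (within 0.1 rad) on the rack in the free room of the front row, its centre between x = -72 and +5 and y = -60 and +85 mm of the box, released (value of joint lid above 1.19 rad and velocity of joint lid between -0.05 and 0.05 rad/s and x of small_wheel in the frame of box between -0.072 and 0.005 m and y of small_wheel in the frame of box between -0.06 and 0.085 m and z of small_wheel in the frame of box below 0.04 m and angle between small_wheel's own z axis and vertical below 0.1 rad); the robot touches nothing.
It fails at once if the lid is let fall: it comes down faster than 1.6 rad/s (0.4 m/s at the handle) over the lower part of its swing (value of joint lid above 0.6 rad and velocity of joint lid above 1.6 rad/s).
It fails at once if the small wheel is dropped: faster than 0.6 m/s while out of the fingers (linear speed of small_wheel above 0.6 m/s and contact force between the fingers and small_wheel below 0.1 N).
It fails at once if a big wheel on the board is moved by more than 30 mm (distance of any of big_wheel1, big_wheel2 from where it was at the start of the episode above 0.03 m).
It fails at once if a wheel already in the box is moved by more than 25 mm (distance of any of boxed1, boxed2, boxed3, boxed4 from where it was at the start of the episode above 0.025 m).
It also fails if it takes over 67 s, if anything falls off the work surface, if the arm or the gripper's body presses on something with over 40 N, if the wrist force passes 120 N, or if a joint passes its speed limit or range.

## Robot

A 6-joint arm with a two-finger parallel gripper is mounted at the origin on the work surface. World frame = base frame: x ahead of the robot, y to its left, z up, the work surface at z = 0. Lengths are in mm, angles in rad, forces in N, time in s.
With the tool pointing down it reaches from about 350 to 775 mm from the base axis. Payload 7.3 kg.
Tool frame: the origin (TCP) lies midway between the tips of the shut fingers; the grasp point (between the pads) lies 19 mm behind it; x points along the fingers, y is the direction in which the jaws open and shut, and the axes are right-handed (so a half turn about x gives the same grasp; the last joint's range is limited). The gripper opens to 92 mm and grips with 3 to 60 N. Pads are 19 mm wide; open, the fingers measure 130 mm over their backs; the gripper's body (75 mm by 190 mm) begins 47 mm behind the grasp point.
Start: joints at [-1.421, 0.342, 1.524, -0, 1.275, -0.146], TCP at [153.063, -502.212, 226.741] pointing down, gripper open.
Joint ranges: [-2.53, 2.53], [-0.77, 2.02], [0.04, 2.7], [-1, 4.14], [0.28, 2.66], [-3.11, 3.11]. Speed limits (rad/s): [2.57, 2.57, 3.14, 3.14, 3.14, 3.14].

## Interface

Orientations are given as [roll, pitch, yaw] about the fixed x, y, z axes, in that order (R = Rz(yaw) Ry(pitch) Rx(roll)).
In Python, from plant import bot gives the robot as it stands. The module is installed in compiled form; this text tells all that it offers.
- The arm moves only by the shell command python3 -m handwheel 'ROWS' [OPENING]. ROWS is JSON, a list that holds one entry, the list of rows, each a list of 4 numbers: the shift along the tool's x, y, z in cm, then the turn about the tool's x in rad. A call has 1 to 8 rows; each row shifts and turns the commanded pose from where the row before left it, along the tool's axes as they then stand; what a row does not reach is not made up. A row lasts 1/12 s, in which the tool goes at most 41.7 mm and 7.16 degrees, less where a joint would pass 70% of its speed; a pose out of reach is approached as far as the arm can. A call is refused whole if a number of a shift passes 4.17 or a number of a turn 0.125, either way. A call with a gripper value outside its range is refused whole. OPENING is the opening, from 0 (shut) to 1 (fully open), set as the call begins (- or left out, the last holds). The fingers move at their own pace and stop on an object; the grip force is fixed at half the most. Time passes only in rows, so rows that do not move let the fingers close. It gives the time, the measured TCP pose, the force and the opening at its end, in the units of the state.
- bot.get_obs(): the state, without advancing time (a new reading comes with each control period).
- bot.capture(name): name is "scene" or "top" or "wrist"; returns (picture, depth): 480x640x3 uint8, red, green, blue; 480x640 float32, mm along the optical axis (not along the pixel's ray), 0 where there is no reading.
- bot.camera_model(name): a dict with "fx", "fy", "cx", "cy" (pixels), "position" and "rotation" of the camera in the world. Camera axes: x right, y down, z forward; pixel columns grow to the right and rows downward; lengths in mm; the calibration is good to about 2 mm. A picture is of the moment at which its call begins: read the wrist's pose just before it. camera_model takes no time and is no camera call; for the wrist camera it gives the pose at the moment of the call.
- bot.close_job(): hands the job in, once; it reports no verdict.
Trained networks look in the newest picture that a camera, given by its name, has taken for a name from the list of things; names that differ only in an ending like _2 or _b are one class to them, and where a whole thing is asked for, a point or a joint stands for the part that bears it (a point fixed in the world has none). Each returns a list of dicts, best first, with "conf" (0 to 1); they miss things now and then, are a little off and sometimes report something else, mostly with a low value. They report only what shows in the picture. A call takes as long as a camera call. They do not tell look-alikes from the thing itself.
- bot.find_in(camera, label): "bbox" ([left, top, width, height] in pixels, round what is visible of it).
- bot.spot_point(camera, label): "point" ([column, row] in pixels: a listed point, or the origin of a listed thing).
The state is a dict: "time": time; "joint_positions": joint angles; "dq": joint speeds; "tau": joint torques, N m; "tool_pos": TCP position; "tcp_rot": TCP orientation; "contact_force": force on the tool from outside, world axes, zero at the start; "moment": the same for the moment, N m; "grip_width": finger opening in mm.
Only numpy, scipy, OpenCV 4.12 (cv2) and the standard library are available. Lean on these libraries where they do the work, as an engineer would, in place of code of your own. Each camera call takes 0.05 s, during which the arm holds its last target.

## Working session

There is one attempt and no reset: what is moved stays moved. The work goes in short steps, Python scripts to look and compute and a shell command to move; the robot and the scene stay as the last step left them, time stands still between calls to the robot, and variables do not carry over. Pictures are saved under pics/ and viewed, and the job is handed in when it is done.

```bash
mkdir -p pics; ls; cat > h.py <<'E'
import numpy as np,cv2
from plant import bot
from scipy.spatial.transform import Rotation as R
def cap(c,fn=None):
    m=bot.camera_model(c); im,d=bot.capture(c)
    if fn: cv2.imwrite('pics/'+fn,im[:,:,::-1])
    return m,im,d
def ray(m,px):
    return np.array([(px[0]-m['cx'])/m['fx'],(px[1]-m['cy'])/m['fy'],1.])
def p3(m,d,px,z=None):
    r=np.asarray(m['rotation']);
    if r.shape!=(3,3): print('rot',r)
    v=r@ray(m,px); p=np.asarray(m['position'])
    if z is None:
        u,w=int(round(px[0])),int(round(px[1])); a=d[max(0,w-1):w+2,max(0,u-1):u+2]; a=a[a>0]
        return p+v*(np.median(a) if len(a) else np.nan)
    return p+v*(z-p[2])/v[2]
def proj(m,P):
    q=np.asarray(m['rotation']).T@(np.asarray(P)-m['position']); return [m['fx']*q[0]/q[2]+m['cx'],m['fy']*q[1]/q[2]+m['cy']]
E
python3 - <<'E'
from h import *
np.set_printoptions(precision=1,suppress=True)
o=bot.get_obs();print(o['time'],o['tool_pos'],o['tcp_rot'],o['grip_width'])
for c in['scene','top']:
    m,im,d=cap(c,c+'0.png'); print(c,m['position'],np.array(m['rotation']),m['fx'])
    for l in['box','lid','free_room','handle','hinge_mid','thumb_tab','stay_foot','small_wheel','board','big_wheel1','boxed1','boxed4']:
        for r in bot.spot_point(c,l)[:3]: print(l,np.round(r['point']),round(r['conf'],2),p3(m,d,r['point']))
print(bot.get_obs()['time'])
E
```

```text
pics
0.0 [ 153.  -501.8  226. ] [-1.7  1.6  1.7] 91.72488389047858
scene [1283.9  453.3  839.8] [-2.2 -0.   2. ] 507.66900880889926
rot [-2.2 -0.   2. ]
box [248. 269.] 0.74 [4224.9 3394.3 3780.8]Traceback (most recent call last):
  File "<stdin>", line 7, in <module>
ValueError: it knows: big_wheel, board, box, boxed, free_room, handle, hinge_mid, small_wheel, stay_foot, thumb_tab
```

```bash
sed -i "s/    m=bot.camera_model(c); im,d/    m=dict(bot.camera_model(c)); m['rotation']=R.from_euler('xyz',m['rotation']).as_matrix(); im,d/" h.py
python3 - <<'E'
from h import *
np.set_printoptions(precision=1,suppress=True)
for c in['scene','top']:
    m,im,d=cap(c,c+'0.png'); print(c,m['position'],m['rotation'][:,2],m['fx'])
    np.savez(c+'0.npz',d=d,im=im,**m)
    for l in['box','free_room','handle','hinge_mid','thumb_tab','stay_foot','small_wheel','board','big_wheel','boxed']:
        for r in bot.spot_point(c,l)[:5]: print(l,np.round(r['point']),round(r['conf'],2),p3(m,d,r['point']))
print(bot.get_obs()['time'])
E
```

```text
scene [1283.9  453.3  839.8] [-0.7 -0.3 -0.6] 507.66900880889926
box [248. 271.] 0.86 [535.  -79.3  34.3]
box [229. 144.] 0.69 [ 498.6 -125.9  339.9]
box [237. 245.] 0.22 [ 490.9 -134.6   62.5]
free_room [252. 269.] 0.94 [525.7 -72.8  34.8]
handle [231. 146.] 0.76 [ 496.2 -121.9  336.3]
hinge_mid [214. 222.] 0.76 [ 482.1 -203.8  103.3]
thumb_tab [205. 241.] 0.61 [ 614.  -126.5  161.9]
stay_foot [223. 282.] 0.66 [642.3 -69.8  89. ]
small_wheel [338. 275.] 0.96 [438.3 114.3  23.2]
small_wheel [396. 294.] 0.93 [442.8 262.2  32.7]
small_wheel [460. 326.] 0.83 [473.1 417.2  29.7]
board [384. 329.] 0.85 [561.1 273.7  37.1]
board [218. 260.] 0.45 [ 556.8 -145.7   59.6]
big_wheel [364. 354.] 0.93 [664.9 269.5  64.2]
big_wheel [382. 320.] 0.67 [562.8 267.4  60.3]
boxed [242. 247.] 0.93 [ 483.7 -126.4   53.8]
boxed [215. 260.] 0.77 [ 560.1 -150.7   60.6]
boxed [260. 232.] 0.76 [ 415.2 -116.    56.3]
boxed [283. 241.] 0.67 [427.5 -43.5  63.8]
top [ 284.5   99.8 1297.8] [ 0.2 -0.  -1. ] 605.0757217479273
box [395. 260.] 0.66 [491.6 -95.2  35.4]
free_room [384. 245.] 0.62 [529.5 -76.9  32.9]
handle [437. 221.] 0.62 [ 496.1 -126.2  342.4]
handle [420. 307.] 0.2 [ 383.2 -120.5   83.3]
hinge_mid [454. 251.] 0.62 [ 466.7 -180.9  196.6]
thumb_tab [407. 189.] 0.72 [ 608.8 -124.4  159.5]
thumb_tab [422. 307.] 0.17 [ 382.2 -124.5   84.8]
stay_foot [379. 190.] 0.71 [632.5 -77.9  96.6]
small_wheel [309. 311.] 0.98 [411.7 101.2  49.4]
small_wheel [163. 317.] 0.69 [443.1 400.3  50.7]
small_wheel [234. 322.] 0.58 [409.8 254.2  68.9]
big_wheel [222. 226.] 0.93 [612.  256.5  67.7]
big_wheel [231. 273.] 0.58 [510.1 247.8  68.7]
boxed [384. 306.] 0.94 [396.4 -48.   85.2]
boxed [421. 306.] 0.78 [ 385.1 -121.3   85.2]
boxed [420. 273.] 0.78 [ 450.5 -131.8   84.7]
boxed [423. 235.] 0.65 [ 527.9 -152.5   85.3]
boxed [229. 273.] 0.63 [511.4 252.6  68.9]
1.2
```

View pics/scene0.png

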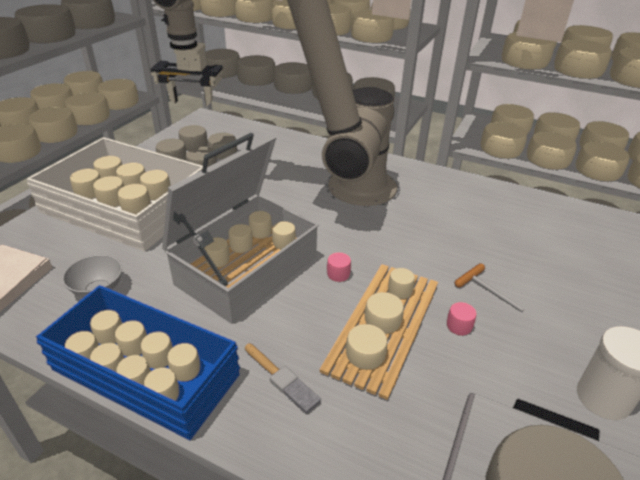

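View pics/top0.png

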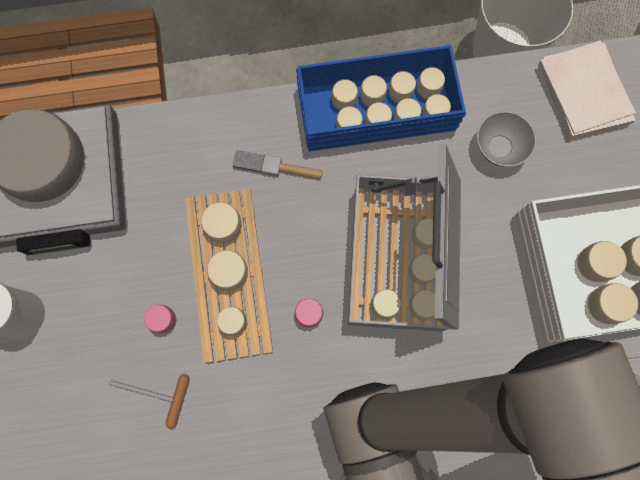

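```bash
python3 - <<'E'
from h import *
np.set_printoptions(precision=1,suppress=True)
def ld(c):
    z=np.load(c+'0.npz'); m={k:z[k] for k in z.files if k not in('d','im')}; return m,z['im'],z['d']
def cloud(m,d):
    v,u=np.mgrid[0:480,0:640]; r=np.stack([(u-m['cx'])/m['fx'],(v-m['cy'])/m['fy'],np.ones_like(u)],-1)*d[...,None]
    return r@m['rotation'].T+m['position']
m,im,d=ld('top'); P=cloud(m,d)
# wheel on board & boxed tops
for n,c,zr in[('small',(409,252),(58,75)),('bigA',(612,256),(58,75)),('bigB',(510,250),(58,75)),('b4',(396,-48),(78,92)),('b1',(385,-122),(78,92)),('b2',(450,-132),(78,92)),('b3',(528,-152),(78,92))]:
    k=(np.hypot(P[...,0]-c[0],P[...,1]-c[1])<55)&(P[...,2]>zr[0])&(P[...,2]<zr[1])&(d>0)
    q=P[k]; (c2,r)=cv2.minEnclosingCircle(np.percentile(q[:,:2],[0],axis=0).astype(np.float32)) if 0 else cv2.minEnclosingCircle(q[:,:2].astype(np.float32))
    print(n,len(q),'mean',q.mean(0),'circ',np.array(c2),r)
# rim
for c in['top','scene']:
    m,im,d=ld(c);P=cloud(m,d)
    k=(P[...,2]>99)&(P[...,2]<110)&(P[...,0]>330)&(P[...,0]<720)&(P[...,1]>-260)&(P[...,1]<60)&(d>0)
    q=P[k][:,:2].astype(np.float32); print(c,'rim',len(q),cv2.minAreaRect(q))
    np.save(c+'rim.npy',q)
    h=P[(P[...,2]>325)&(P[...,2]<355)&(P[...,0]>330)&(P[...,0]<720)&(P[...,1]>-260)&(P[...,1]<60)&(d>0)]
    print('handle',len(h),cv2.minAreaRect(h[:,:2].astype(np.float32)),h.mean(0))
    cv2.imwrite('pics/'+c+'crop.png',cv2.resize(im[160:340,330:480] if c=='top' else im[120:320,150:320],None,fx=4 if c=='top' else 3,fy=4 if c=='top' else 3,interpolation=cv2.INTER_CUBIC)[:600,:,::-1])
E
```

```text
small 627 mean [414.  260.6  67.6] circ [414. 261.] 29.172887802124023
bigA 1140 mean [623.4 258.8  67.3] circ [611.4 255.8] 54.21795654296875
bigB 1191 mean [519.3 257.6  67.5] circ [520.6 258.1] 41.1085205078125
b4 622 mean [400.7 -54.4  84.6] circ [401.2 -54.7] 28.46921157836914
b1 676 mean [ 391.  -120.5   84.2] circ [ 399.2 -111.7] 48.77934646606445
b2 728 mean [ 446.  -138.8   84.4] circ [ 442.6 -134.1] 49.10380935668945
b3 512 mean [ 523.2 -154.9   84.3] circ [ 519.1 -152.1] 47.049137115478516
top rim 960 ((499.5775146484375, -109.40313720703125), (215.36898803710938, 307.564697265625), 77.85981750488281)
handle 612 ((494.865966796875, -127.23004150390625), (15.124208450317383, 138.65481567382812), 78.45337677001953) [ 492.8 -125.2  340.2]
scene rim 1216 ((501.43853759765625, -109.20280456542969), (218.1724395751953, 308.42578125), 77.86262512207031)
handle 330 ((499.3804931640625, -125.8697738647461), (13.756612777709961, 138.72097778320312), 77.04682922363281) [ 505.7 -125.8  337.5]
```

View pics/topcrop.png

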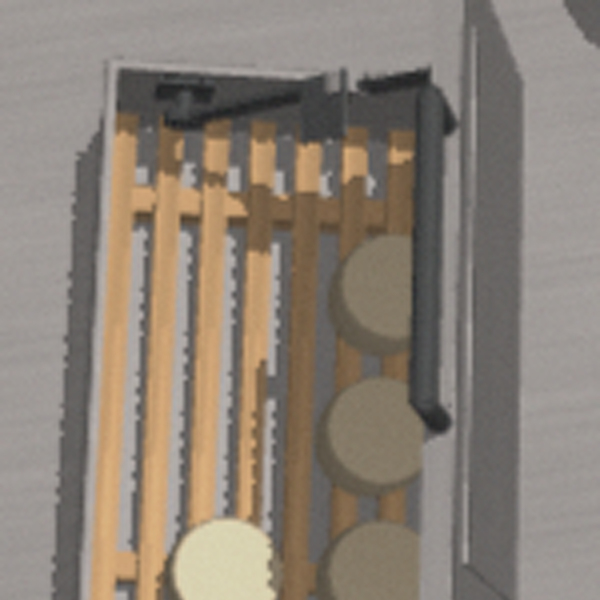

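View pics/scenecrop.png

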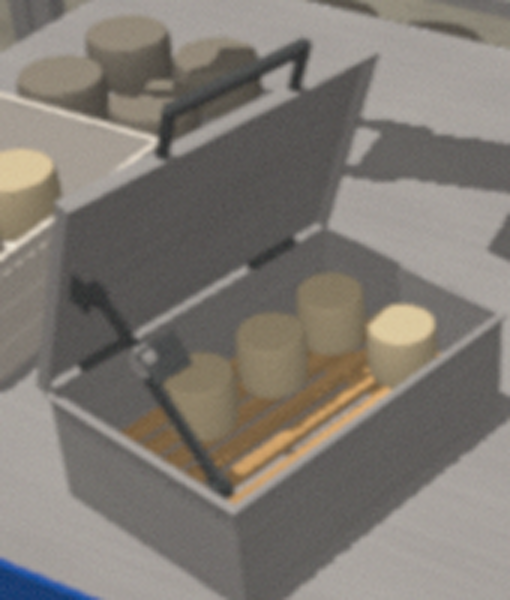

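```bash
cat >> h.py <<'E'
def ld(c):
    z=np.load(c+'0.npz'); m={k:z[k] for k in z.files if k not in('d','im')}; return m,z['im'],z['d']
def cloud(m,d):
    v,u=np.mgrid[0:480,0:640]; r=np.stack([(u-m['cx'])/m['fx'],(v-m['cy'])/m['fy'],np.ones_like(u)],-1)*d[...,None]
    return r@m['rotation'].T+m['position']
E
python3 - <<'E'
from h import *
np.set_printoptions(precision=1,suppress=True)
th=np.radians(-12.14); Y=np.array([np.cos(th),np.sin(th)]); X=np.array([Y[1],-Y[0]]); C=np.array([502.3,-101.2])
for c in['top','scene']:
    q=np.load(c+'rim.npy')-C; bx=q@X; by=q@Y
    k=(bx<-92)&(abs(by)<140); A=np.polyfit(by[k],bx[k],1); print(c,'front: n',k.sum(),'slope',A[0],'mean x',bx[k].mean(),np.percentile(bx[k],[2,98]))
    for s in(1,-1):
        k=(s*by>140)&(bx<80); print('end',s,k.sum(),by[k].mean(),np.percentile(by[k],[2,98]),np.polyfit(bx[k],by[k],1)[0])
    k=(bx>90); print('rear',k.sum(),np.percentile(bx[k],[2,50,98]))
for c in['top','scene']:
    m,im,d=ld(c);P=cloud(m,d); B=np.stack([(P[...,:2]-C)@X,(P[...,:2]-C)@Y,P[...,2]],-1)
    k=(d>0)&(B[...,1]>85)&(B[...,1]<148)&(B[...,0]>-80)&(B[...,0]<60)&(B[...,2]>95)&(B[...,2]<230)
    q=B[k]; k2=q[:,2]+q[:,0]*1>60
    print(c,len(q)); 
    for r in q[np.argsort(q[:,0])][::max(1,len(q)//50)]: print(r, round((r[0]-r[2])*.707,1), round((r[0]+r[2])*.707,1))
E
```

```text
top front: n 402 slope 0.00035500170111026584 mean x -96.11989837568666 [-99.  -93.2]
end 1 177 147.33807489530363 [141.4 151.8] 0.012615544691300048
end -1 291 -150.883965239918 [-154.  -145.3] -0.008196965544595196
rear 40 [ 91.4 114.9 116.3]
scene front: n 312 slope 0.0010031288255244488 mean x -96.42800085993252 [-99.9 -92.6]
end 1 230 150.47017567252104 [142.6 154.1] 0.012788054156545757
end -1 158 -147.1946895539635 [-152.2 -142.4] -0.0049225709755121635
rear 457 [ 97.2 103.1 113.9]
top 559
[-80.  146.9  95.5] -124.1 11.0
[-70.4 146.  106.5] -125.1 25.5
[-64.5 123.4  97.2] -114.3 23.1
[-60.5 147.9 109.4] -120.1 34.6
[-56.4 128.3  97.1] -108.5 28.7
[-53.3 144.9 100. ] -108.4 33.1
[-50.8 144.2  96.1] -103.8 32.0
[-48.4 123.1 101.5] -106.0 37.6
[-44.8 143.6  99. ] -101.7 38.3
[-42.2 123.4 101.6] -101.7 42.0
[-38.7 146.3  98.7] -97.1 42.4
[-35.7 123.  118. ] -108.7 58.2
[-32.2 124.1 122.1] -109.1 63.6
[-29.  147.3 104. ] -94.0 53.0
[-27.1 126.2 129.8] -110.9 72.6
[-23.9 145.7  96.6] -85.2 51.4
[-21.  124.2 130.5] -107.1 77.4
[-17.8 126.8 136.3] -109.0 83.7
[-14.9 147.3 106.8] -86.0
[... 2048 characters left out ...]
114.3 126.2
[  9.5 109.3 171.6] -114.6 128.0
[ 10.8 111.3 169.4] -112.1 127.4
[ 11.7 128.8 160.4] -105.2 121.7
[ 12.6 123.2 172.9] -113.3 131.1
[ 13.7 128.6 151. ] -97.1 116.4
[ 14.9 115.2 175.1] -113.2 134.3
[ 17.1 129.6 160.8] -101.6 125.8
[ 19.8 125.2 173.2] -108.4 136.4
[ 23.7 121.2 177. ] -108.4 141.9
[ 26.6 123.3 182.2] -110.0 147.6
[ 29.4 124.7 176.2] -103.8 145.4
[ 33.4 125.2 185.3] -107.4 154.6
[ 36.9 122.  187.1] -106.2 158.4
[ 40.4 123.2 178.1] -97.3 154.5
[ 43.7 123.  195.1] -107.0 168.8
[ 47.9 122.1 195.2] -104.2 171.9
[ 51.  127.4 196.7] -103.0 175.2
[ 53.8 132.5 200.9] -104.0 180.1
[ 55.  125.8 201.9] -103.9 181.7
[ 56.6 125.6 195.8] -98.4 178.5
[ 57.4 127.5 196.5] -98.3 179.5
```

```bash
cat >> h.py <<'E'
th=np.radians(-12.14); Y=np.array([np.cos(th),np.sin(th)]); X=np.array([Y[1],-Y[0]]); C=np.array([501.8,-103.4])
def b2w(x,y): return C+X*x+Y*y
def w2b(p): p=np.asarray(p)[:2]-C; return p@X,p@Y
def st():
    o=bot.get_obs(); Rm=R.from_euler('xyz',o['tcp_rot']).as_matrix()
    print('t',round(o['time'],2),'tcp',np.round(o['tool_pos'],1),'box',np.round(w2b(o['tool_pos']),1),'F',np.round(o['contact_force'],1),'w',round(o['grip_width'],1),'q6',np.round(o['joint_positions'],2))
    return o,Rm
def plan(t,jaw=None):
    """t world mm; jaw: angle deg of jaw dir in world xy"""
    o,Rm=st(); d=Rm.T@(np.asarray(t)-o['tool_pos'])/10; print('x-axis',np.round(Rm[:,0],3),'tool shift cm (before turn)',np.round(d,2))
    a=np.degrees(np.arctan2(Rm[1,1],Rm[0,1])); print('jaw angle',round(a,1))
    if jaw is not None:
        e=(jaw-a+90)%180-90
        # turn about tool x (down): positive turn -> world yaw negative
        print('turn rad',round(-np.radians(e),3), 'alt',round(-np.radians(e-np.sign(e)*180),3))
        Rn=Rm@R.from_rotvec([-np.radians(e),0,0]).as_matrix(); print('shift cm after turn',np.round(Rn.T@(np.asarray(t)-o['tool_pos'])/10,2))
E
python3 - <<'E'
from h import *
m,im,d=ld('scene');P=cloud(m,d)
for c in[(414,261),(519,258)]:
    k=(np.hypot(P[...,0]-c[0],P[...,1]-c[1])<55)&(P[...,2]>60)&(P[...,2]<75)&(d>0); q=P[k]; print(np.round(q.mean(0)),cv2.minEnclosingCircle(q[:,:2].astype(np.float32)))
plan([414,261,160],92)
E
```

```text
[421. 262.  67.] ((417.92645263671875, 262.69097900390625), 30.765623092651367)
[528. 260.  67.] ((523.9578857421875, 258.4554748535156), 41.560508728027344)
t 1.2 tcp [ 153.1 -502.2  226.8] box [ 463.3 -257.1] F [-0.1  0.4  0. ] w 92.0 q6 [-1.42  0.34  1.52  0.    1.28 -0.15]
x-axis [ 0. -0. -1.] tool shift cm (before turn) [  6.66 -65.41 -47.21]
jaw angle -73.1
turn rad 0.261 alt -2.881
shift cm after turn [  6.66 -75.37 -28.74]
```

```bash
python3 -m handwheel '[[[-1.6,-2.4,-2.8,0],[-1.6,-2.4,-2.8,0],[-1.6,-2.4,-2.8,0],[-1.6,-2.4,-2.8,0],[-1.6,-2.4,-2.8,0],[-1.6,-2.4,-2.8,0],[-1.6,-2.4,-2.8,0],[-1.6,-2.4,-2.8,0]]]' 1
python3 -m handwheel '[[[0,-2.6,-3.1,0],[0,-2.6,-3.1,0],[0,-2.6,-3.1,0]]]'
python3 -c "
from h import *
plan([416,262,160],92)"
```

```text
time: 1.87
tool_pos: [311.8, -251.5, 355.7]
tcp_rot: [2.027, 1.57, -0.819]
contact_force: [1.2, -1.1, 0.0]
grip_width: 91.7
time: 2.12
tool_pos: [378.2, -149.7, 355.3]
tcp_rot: [2.226, 1.569, -0.62]
contact_force: [0.7, -0.5, -0.2]
grip_width: 91.3
t 2.12 tcp [ 378.2 -149.7  355.3] box [  71.3 -111.1] F [ 0.7 -0.5 -0.2] w 91.3 q6 [-0.57  0.04  1.55 -0.    1.55  0.71]
x-axis [ 0.001 -0.001 -1.   ] tool shift cm (before turn) [ 19.49 -38.32 -15.58]
jaw angle -73.1
turn rad 0.261 alt -2.881
shift cm after turn [ 19.49 -41.04  -5.19]
```

```bash
python3 -m handwheel '[[[0,-3.2,-1.3,0],[0,-3.2,-1.3,0],[0,-3.2,-1.3,0],[0,-3.2,-1.3,0],[0,-3.2,-1.3,0],[0,-3.2,-1.3,0],[2.3,-3.2,-1.3,0],[2.3,-3.2,-1.3,0]]]'
python3 -m handwheel '[[[2.3,-3.2,-1.3,0],[2.3,-3.2,-1.3,0],[2.3,-3.2,-1.3,0],[2.3,-3.2,-1.3,0],[1,0,0,0.087],[1,0,0,0.087],[1,0,0,0.087],[0,0,0,0]]]'
python3 -c "
from h import *
m,im,d=cap('wrist','w1.png')
print(bot.spot_point('wrist','small_wheel'))
P=cloud(m,d);k=(d>0)&(P[...,2]>60)&(P[...,2]<75)&(np.hypot(P[...,0]-416,P[...,1]-262)<50);q=P[k];print(np.round(q.mean(0),1),cv2.minEnclosingCircle(q[:,:2].astype(np.float32)))
plan([416,262,30],92)"
```

```text
time: 2.78
tool_pos: [402.9, 125.6, 309.2]
tcp_rot: [2.939, 1.567, 0.093]
contact_force: [1.9, -0.4, -0.2]
grip_width: 91.8
time: 3.45
tool_pos: [413.7, 261.1, 184.7]
tcp_rot: [0.405, 1.567, -2.704]
contact_force: [-0.2, -0.2, -0.1]
grip_width: 92.2
[{'point': [162.9, 176.0], 'conf': 0.93}, {'point': [468.0, 219.2], 'conf': 0.76}, {'point': [313.1, 216.9], 'conf': 0.75}]
[417.2 261.8  69.2] ((415.640869140625, 261.7867736816406), 28.514745712280273)
t 3.55 tcp [414.9 261.2 186.8] box [-338.2 -161.7] F [0.2 0.  0.2] w 92.1 q6 [ 0.41  0.32  1.68 -0.    1.15  1.94]
x-axis [-0. -0. -1.] tool shift cm (before turn) [15.68 -0.08 -0.12]
jaw angle -87.9
turn rad 0.003 alt -3.139
shift cm after turn [15.68 -0.08 -0.12]
```

View pics/w1.png

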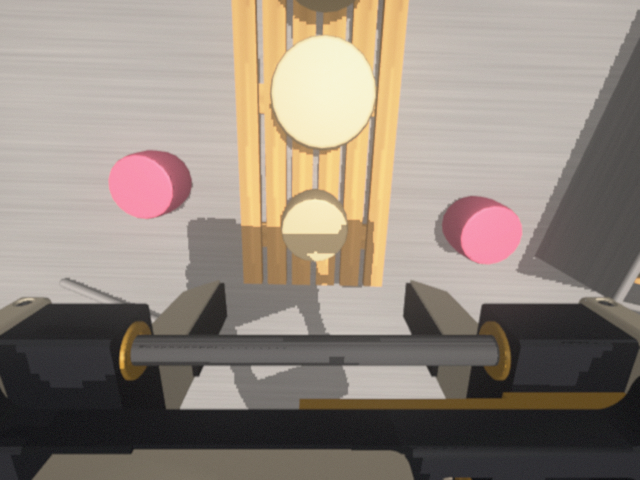

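```bash
python3 -m handwheel '[[[3.5,0,0,0],[3.5,0,0,0],[3.5,0,0,0],[2.5,-0.1,-0.1,0],[1.5,0,0,0],[0.9,0,0,0],[0,0,0,0]]]'
python3 -m handwheel '[[[0,0,0,0],[0,0,0,0],[0,0,0,0],[0,0,0,0],[0,0,0,0],[0,0,0,0],[0,0,0,0],[0,0,0,0]]]' 0
python3 -c "
from h import *
st();m=bot.camera_model('wrist');print(m['position'],m['rotation'],bot.get_obs()['tool_pos'])"
```

```text
time: 4.13
tool_pos: [415.6, 261.9, 31.8]
tcp_rot: [0.426, 1.569, -2.679]
contact_force: [-0.5, -0.6, 0.2]
grip_width: 92.2
time: 4.8
tool_pos: [416.2, 262.4, 33.3]
tcp_rot: [-2.929, 1.57, 0.247]
contact_force: [-1.3, -1.1, 5.8]
grip_width: 59.4
t 4.8 tcp [416.2 262.4  33.3] box [-339.6 -160.6] F [-1.3 -1.1  5.8] w 59.4 q6 [ 0.41  0.53  1.85 -0.    0.76  1.94]
[499.41235497 265.23966066 192.83913013] [ 2.83017109e+00  8.45944180e-04 -1.53549782e+00] [416.17273174 262.37912146  33.27631828]
```

```bash
python3 -m handwheel '[[[-1,0,0,0],[-2,0,0,0],[-3.5,0,0,0],[-3.5,0,0,0],[-3.5,0,0,0],[-3.5,0,0,0],[-1,0,0,-0.12],[0,0,0,-0.12]]]'
python3 -m handwheel '[[[0,0,0,-0.12],[0,0,0,-0.12],[0,0,0,-0.12],[0,0,0,-0.12],[0,0,0,-0.12],[0,0,0,-0.12],[0,0,0,-0.12],[0,0,0,-0.12]]]'
python3 -m handwheel '[[[0,0,0,-0.12],[0,0,0,0]]]'
python3 -c "
from h import *
plan([*b2w(-48,0),215],-12.14)
m,im,d=cap('wrist','w2.png')"
```

```text
time: 5.47
tool_pos: [417.2, 263.0, 216.9]
tcp_rot: [-3.017, 1.563, 0.405]
contact_force: [-0.2, 0.1, -1.2]
grip_width: 59.5
time: 6.13
tool_pos: [415.4, 262.2, 213.0]
tcp_rot: [-0.715, 1.57, -2.615]
contact_force: [0.1, -0.2, -1.1]
grip_width: 59.6
time: 6.3
tool_pos: [415.5, 262.2, 213.0]
tcp_rot: [-0.901, 1.57, -2.684]
contact_force: [-0.5, -0.1, -1.0]
grip_width: 60.0
t 6.3 tcp [415.5 262.2 213. ] box [-339.3 -161.3] F [-0.5 -0.1 -1. ] w 60.0 q6 [ 0.41  0.29  1.64 -0.    1.21  0.62]
x-axis [-0. -0. -1.] tool shift cm (before turn) [-0.2  16.12 29.13]
jaw angle -12.1
turn rad 0.0 alt -3.141
shift cm after turn [-0.2  16.13 29.13]
```

View pics/w2.png

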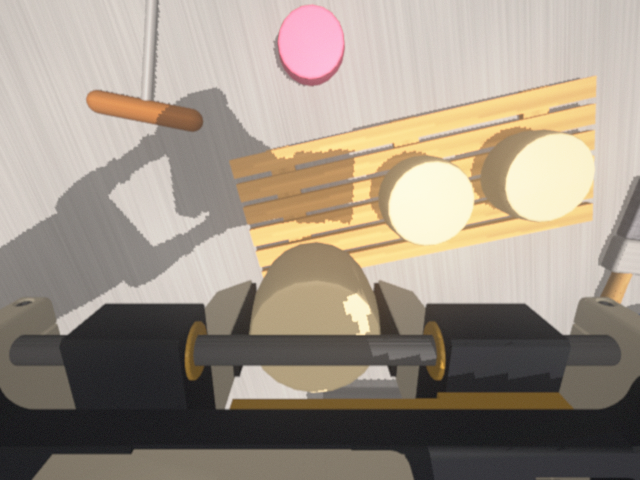

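```bash
python3 -m handwheel '[[[0,1.8,3.2,0],[0,1.8,3.2,0],[0,1.8,3.2,0],[0,1.8,3.2,0],[0,1.8,3.2,0],[0,1.8,3.2,0],[0,1.8,3.2,0],[0,1.8,3.2,0]]]'
python3 -m handwheel '[[[0,1.2,2.4,0],[0,0.5,1.1,0],[0,0,0,0]]]'
python3 -c "
from h import *
plan([*b2w(-48,0),55],-12.14)
m,im,d=cap('scene','s2.png')
m,im,d=cap('top','t2.png')"
```

```text
time: 7.02
tool_pos: [501.7, -20.4, 213.0]
tcp_rot: [1.708, 1.571, -0.083]
contact_force: [1.2, 0.4, -1.4]
grip_width: 59.6
time: 7.27
tool_pos: [511.0, -58.7, 212.6]
tcp_rot: [-0.162, 1.57, -1.955]
contact_force: [-0.1, 1.2, -1.7]
grip_width: 59.7
t 7.27 tcp [511.  -58.7 212.6] box [-45.6  -0.4] F [-0.1  1.2 -1.7] w 59.7 q6 [-0.26  0.33  1.58 -0.    1.23 -0.04]
x-axis [-0. -0. -1.] tool shift cm (before turn) [15.76  0.04 -0.25]
jaw angle -12.7
turn rad -0.01 alt 3.131
shift cm after turn [15.76  0.04 -0.25]
```

View pics/s2.png

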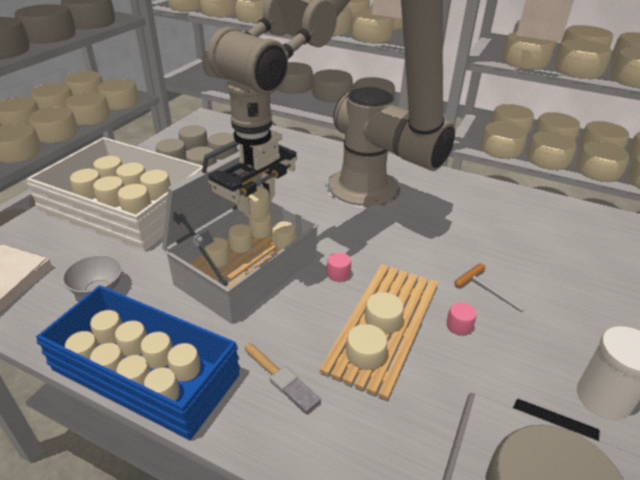

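View pics/t2.png

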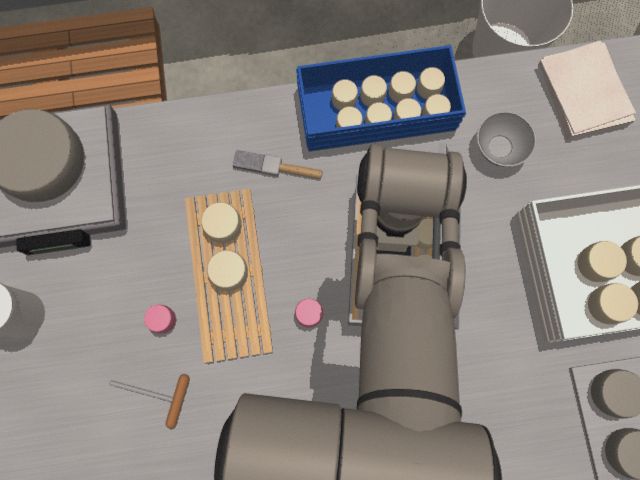

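```bash
python3 -c "
from h import *
np.set_printoptions(precision=0,suppress=True)
Q=[]
for c in('scene','top'):
    m,im,d=cap(c);P=cloud(m,d);B=np.stack([(P[...,:2]-C)@X,(P[...,:2]-C)@Y,P[...,2]],-1)
    Q.append(B[(d>0)&(abs(B[...,0]+46)<160)&(B[...,1]>-140)&(B[...,1]<150)&(B[...,2]>200)])
for n,q in zip('st',Q):
  for z in range(200,640,20):
    s=q[(q[:,2]>=z)&(q[:,2]<z+20)]
    if len(s)>3: print(n,z-212,len(s),'x',np.percentile(s[:,0]+45.6,[1,50,99]),'y',np.percentile(s[:,1],[1,50,99]))
"
```

```text
s -12 487 x [-31. 114. 122.] y [-76.  53. 139.]
s 8 565 x [-32.   3. 114.] y [-57.  38. 139.]
s 28 636 x [-30.  -4. 107.] y [-46.  25. 139.]
s 48 455 x [-35.  95. 101.] y [-81.  54. 139.]
s 68 1136 x [-40.  12.  92.] y [-82.  44. 147.]
s 88 1104 x [-40. -24.  80.] y [-92.  38.  95.]
s 108 851 x [-38.  -9.  72.] y [-91.  15.  93.]
s 128 409 x [-30. -22.  72.] y [-49.  11.  62.]
s 148 259 x [-41. -36.  16.] y [-49.  -8.  35.]
s 168 406 x [-41. -25.  26.] y [-29.  22.  37.]
s 188 311 x [-42. -30.  17.] y [-21.  26.  40.]
s 208 418 x [-42. -29.  18.] y [-24.  26.  39.]
s 228 400 x [-42. -32.  16.] y [-18.  29.  38.]
s 248 383 x [-41. -29.  16.] y [-19.  28.  39.]
s 268 496 x [-65. -20.  45.] y [-21.  25.  41.]
s 288 651 x [-73. -57.  54.] y [-35.  34.  46.]
s 308 941 x [-73. -51.  54.] y [-132.   40.   48.]
s 328 1713 x [-72. -47.  53.] y [-139.   14.   45.]
s 348 1921 x [-69. -10.  53.] y [-138.   -9.   33.]
s 368 708 x [-69.  -8.  49.] y [-137. -121.  -92.]
s 388 487 x [-69. -44.  45.] y [-139. -119.  -99.]
t 68 97 x [26. 83. 95.] y [-55. 139. 149.]
t 88 67 x [-26.  26.  88.] y [-57. -52. 144.]
t 108 267 x [-26.  15.  75.] y [-63. -52.   3.]
t 128 247 x [-25.  67.  73.] y [-64. -48.   2.]
t 148 500 x [-32.   2.  32.] y [-52. -44. -27.]
t 168 154 x [-33.  -8.  30.] y [-52. -37. -24.]
t 188 99 x [-36. -12.  25.] y [-42. -37. -24.]
t 208 200 x [-35.  -9.  30.] y [-41. -36. -21.]
t 228 151 x [-34. -11.  25.] y [-40. -36. -23.]
t 248 57 x [-31. -13.  14.] y [-41. -37. -27.]
t 268 195 x [-28.  -6.  17.] y [-42. -38. -33.]
t 288 8 x [-73.   8.  38.] y [-45. -42.  10.]
t 308 293 x [-74. -11.  37.] y [-45. -43.  33.]
t 328 2095 x [-72. -11.  63.] y [-76. -37.  38.]
t 348 5451 x [-68.  -4.  56.] y [-103.  -12.   29.]
t 368 115 x [-69.  34.  48.] y [-138. -105.  -20.]
t 388 1412 x [-68. -14.  50.] y [-139. -123. -101.]
t 408 784 x [-66. -14.  47.] y [-140. -133. -122.]
```

```bash
python3 -m handwheel '[[[0,0,-1.2,0],[3,0,0,0],[3,0,0,0],[3,0,0,0],[3,0,0,0],[2,0,0,0],[1.4,0,0,0],[0,0,0,0]]]'
python3 -c "
from h import *
plan([*b2w(-58,0),51],-12.14)
m,im,d=cap('wrist','w3.png')
m,im,d=cap('scene');cv2.imwrite('pics/s3.png',cv2.resize(im[100:330,140:340],None,fx=2.5,fy=2.5)[:,:,::-1])"
```

```text
time: 8.13
tool_pos: [511.4, -42.4, 56.0]
tcp_rot: [-1.632, 1.565, 2.866]
contact_force: [0.1, 0.5, -1.2]
grip_width: 59.4
t 8.13 tcp [511.4 -42.4  56. ] box [-61.6  -3.5] F [ 0.1  0.5 -1.2] w 59.4 q6 [-0.23  0.53  1.76  0.    0.85 -0.02]
x-axis [-0.006  0.002 -1.   ] tool shift cm (before turn) [0.5  0.35 0.36]
jaw angle -12.3
turn rad -0.003 alt 3.139
shift cm after turn [0.5  0.35 0.36]
```

View pics/w3.png

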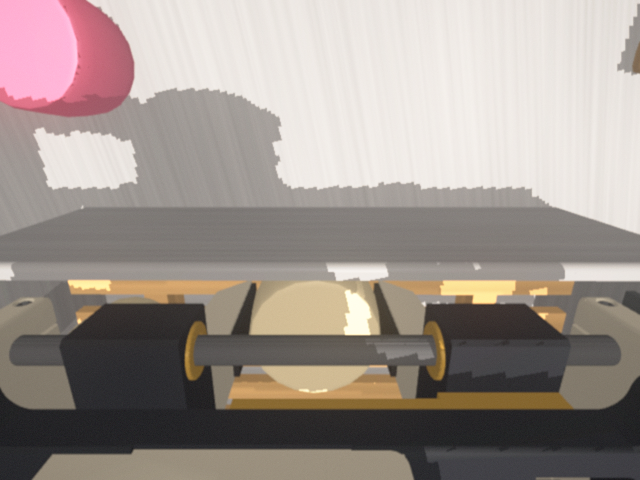

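View pics/s3.png

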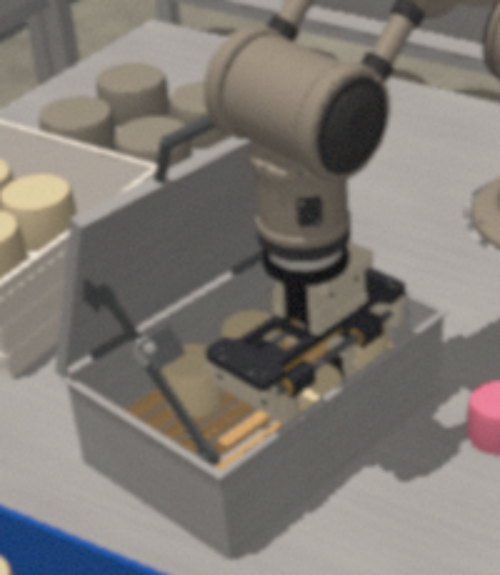

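```bash
python3 -m handwheel '[[[0.2,0.3,0.3,0],[0.2,0,0,0],[0,0,0,0]]]'
python3 -c "
from h import *
st()"
python3 -m handwheel '[[[0.1,0,0,0],[0.1,0,0,0],[0,0,0,0],[0,0,0,0]]]'
```

```text
time: 8.48
tool_pos: [516.2, -48.4, 55.4]
tcp_rot: [1.515, 1.569, -0.272]
contact_force: [0.2, 0.4, -1.7]
grip_width: 59.7
t 8.48 tcp [516.2 -48.4  55.4] box [-56.8   2.6] F [ 0.2  0.4 -1.7] w 59.7 q6 [-0.24  0.53  1.76 -0.    0.85 -0.03]
time: 8.82
tool_pos: [515.6, -48.4, 52.8]
tcp_rot: [1.004, 1.571, -0.783]
contact_force: [0.4, 0.4, -2.8]
grip_width: 59.8
```

```bash
for i in 1 2; do python3 -m handwheel '[[[0.1,0,0,0],[0,0,0,0]]]' | egrep "pos|force"; done
```

```text
tool_pos: [515.5, -48.3, 51.6]
contact_force: [-0.0, 0.6, -1.2]
tool_pos: [515.5, -48.3, 50.5]
contact_force: [0.2, 0.2, -0.7]
```

```bash
for i in 1 2; do python3 -m handwheel '[[[0.1,0,0,0],[0,0,0,0]]]' | egrep "pos|force"; done
```

```text
tool_pos: [515.6, -48.3, 50.3]
contact_force: [-1.9, -0.1, 5.7]
tool_pos: [515.6, -48.4, 50.2]
contact_force: [-5.3, 0.7, 14.5]
```

```bash
python3 -m handwheel '[[[-0.1,0,0,0],[0,0,0,0]]]' | egrep "pos|force"; python3 -m handwheel '[[[0,0,0,0],[0,0,0,0],[0,0,0,0],[0,0,0,0],[0,0,0,0]]]' 0.87
python3 -m handwheel '[[[-0.5,0,0,0],[-1.5,0,0,0],[-3,0,0,0],[-3,0,0,0],[-3,0,0,0],[-3,0,0,0],[-3,0,0,0],[0,0,0,0]]]'
python3 -c "
from h import *
st();m,im,d=cap('wrist','w4.png');cv2.imwrite('x.png',im)
P=cloud(m,d);B=np.stack([(P[...,:2]-C)@X,(P[...,:2]-C)@Y,P[...,2]],-1)
k=(d>0)&(B[...,2]>80)&(B[...,2]<90)&(abs(B[...,1])<45)&(B[...,0]>-95)&(B[...,0]<-10);q=B[k];print(len(q),q.mean(0) if len(q) else '',np.percentile(q,[2,98],axis=0))"
```

```text
tool_pos: [515.9, -48.4, 50.3]
contact_force: [-0.8, 1.0, 6.9]
time: 10.07
tool_pos: [515.5, -48.3, 49.5]
tcp_rot: [-1.363, 1.57, 3.133]
contact_force: [0.4, -0.3, -0.6]
grip_width: 79.3
time: 10.73
tool_pos: [518.3, -48.9, 226.1]
tcp_rot: [1.539, 1.56, -0.248]
contact_force: [1.0, -0.4, 0.5]
grip_width: 80.0
t 10.73 tcp [518.3 -48.9 226.1] box [-56.8   4.7] F [ 1.  -0.4  0.5] w 80.0 q6 [-0.24  0.33  1.55 -0.    1.26 -0.03]
2890 [-57.58354912   1.66385562  86.25841501] [[-82.13026934 -23.25326032  82.89394222]
 [-31.90527224  26.39744382  87.90608821]]
```

View pics/w4.png

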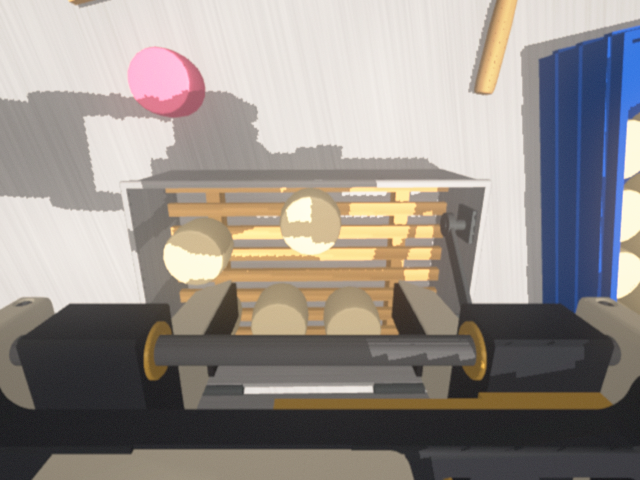

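```bash
python3 -m handwheel '[[[0,3.35,0.2,0],[0,3.35,0.2,0],[0,3.35,0.2,0],[0,3.35,0.2,0],[0,3.35,0.2,0],[0,0,0,0]]]' 1
python3 -c "
from h import *
plan([*b2w(-30,172),190],-12.14)
m,im,d=cap('wrist','w5.png')
m,im,d=cap('scene');cv2.imwrite('pics/s5.png',cv2.resize(im[100:330,120:320],None,fx=2.5,fy=2.5)[:,:,::-1])"
```

```text
time: 11.28
tool_pos: [680.5, -95.7, 215.2]
tcp_rot: [-1.473, 1.569, 3.022]
contact_force: [-0.6, -0.1, -0.3]
grip_width: 91.9
t 11.28 tcp [680.5 -95.7 215.2] box [-45.1 173. ] F [-0.6 -0.1 -0.3] w 91.9 q6 [-0.25  0.66  1.02 -0.    1.46 -0.03]
x-axis [-0.002  0.    -1.   ] tool shift cm (before turn) [ 2.52 -0.09  1.51]
jaw angle -12.4
turn rad -0.005 alt 3.136
shift cm after turn [ 2.52 -0.1   1.51]
```

View pics/s5.png

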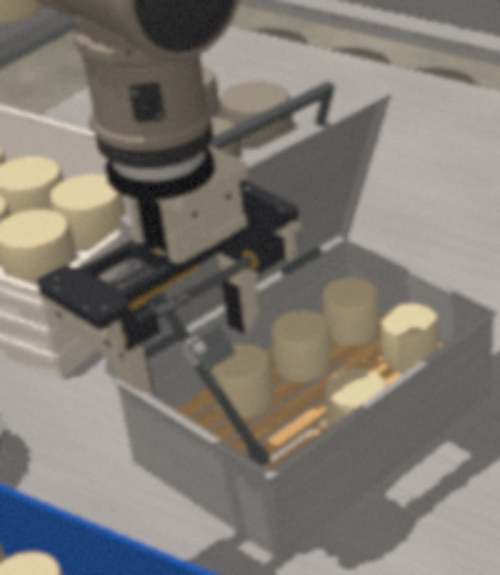

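View pics/w5.png

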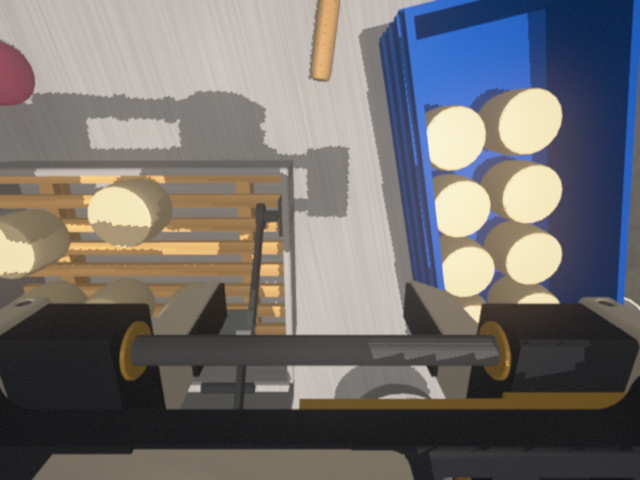

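```bash
python3 -m handwheel '[[[2.5,-0.3,0.6,0],[2.2,0,0.6,0],[0,0,0.5,0],[0,0,0,0],[0,0,0,0]]]'
python3 -c "
from h import *
plan([*b2w(-15,170),157],-12.14)
m,im,d=cap('scene');cv2.imwrite('pics/s6.png',cv2.resize(im[100:330,120:320],None,fx=2.5,fy=2.5)[:,:,::-1])
P=cloud(m,d);B=np.stack([(P[...,:2]-C)@X,(P[...,:2]-C)@Y,P[...,2]],-1)
k=(d>0)&(B[...,1]>95)&(B[...,1]<135)&(B[...,0]>-45)&(B[...,0]<5)&(B[...,2]>150)&(B[...,2]<200);q=B[k]
for r in q[np.argsort(q[:,2])][::8]: print(np.round(r))
"
```

```text
time: 11.8
tool_pos: [670.5, -110.0, 174.4]
tcp_rot: [1.571, 1.569, -0.216]
contact_force: [0.7, 0.1, 1.5]
grip_width: 91.8
t 11.8 tcp [ 670.5 -110.   174.4] box [-29.  166.3] F [0.7 0.1 1.5] w 91.8 q6 [-0.28  0.67  1.12  0.    1.35 -0.06]
x-axis [ 0.002 -0.    -1.   ] tool shift cm (before turn) [1.74 0.37 1.4 ]
jaw angle -12.4
turn rad -0.005 alt 3.137
shift cm after turn [1.74 0.37 1.4 ]
[ -5. 129. 151.]
[ -2. 120. 155.]
[ -6. 109. 156.]
[  4. 129. 158.]
[ -4. 129. 159.]
[ -7. 129. 160.]
[ -4. 124. 162.]
[ -1. 110. 163.]
[  2. 121. 165.]
[  3. 120. 166.]
[  1. 115. 167.]
[  4. 121. 170.]
[-39. 122. 176.]
[-33. 122. 178.]
[-26. 121. 179.]
[-41. 115. 181.]
[-39. 108. 183.]
[-32. 123. 186.]
[-42. 116. 187.]
[-40. 108. 188.]
[-39. 110. 190.]
[-38. 114. 191.]
[-27. 123. 193.]
[-39. 106. 195.]
[-38. 119. 196.]
[-38. 107. 198.]
```

View pics/s6.png

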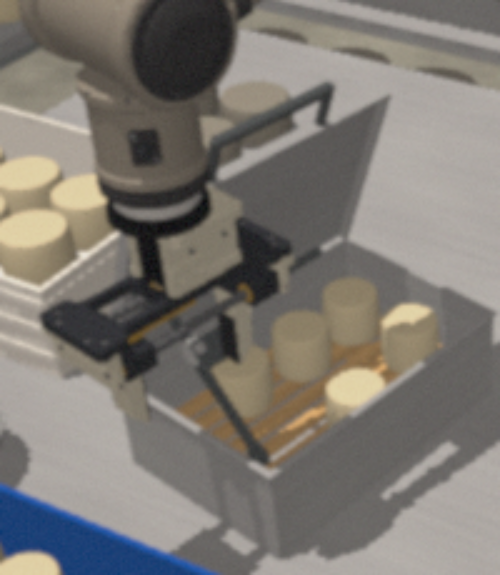

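```bash
python3 -m handwheel '[[[0.6,0.3,0.4,0],[0.4,0,0.3,0],[0,0,0,0]]]' | egrep "pos|force"
for i in 1; do python3 -m handwheel '[[[0.2,0,0.2,0],[0,0,0,0]]]' | egrep "pos|force"; python3 -m handwheel '[[[0.2,0,0.2,0],[0,0,0,0]]]' | egrep "pos|force"; done
python3 -c "
from h import *
st()"
```

```text
tool_pos: [671.6, -117.9, 162.0]
contact_force: [-0.7, -0.2, -0.8]
tool_pos: [671.3, -119.7, 160.3]
contact_force: [-0.7, -0.1, 0.0]
tool_pos: [670.9, -121.6, 158.4]
contact_force: [-0.0, -0.1, 0.1]
t 12.43 tcp [ 670.9 -121.6  158.4] box [-17.8 169.1] F [-0.  -0.1  0.1] w 91.8 q6 [-0.29  0.69  1.13 -0.    1.32 -0.08]
```

```bash
for i in 1; do python3 -m handwheel '[[[0.2,0,0.2,0],[0,0,0,0]]]' | egrep "pos|force"; python3 -m handwheel '[[[0.2,0,0.2,0],[0,0,0,0]]]' | egrep "pos|force";python3 -m handwheel '[[[0.2,0,0.2,0],[0,0,0,0]]]' | egrep "pos|force"; done
python3 -c "
from h import *
st()"
```

```text
tool_pos: [670.7, -123.3, 156.6]
contact_force: [0.2, 0.9, 1.2]
tool_pos: [670.6, -124.4, 155.6]
contact_force: [0.0, 4.3, 5.8]
tool_pos: [670.3, -126.2, 154.1]
contact_force: [0.0, 5.1, 7.9]
t 12.93 tcp [ 670.3 -126.2  154.1] box [-13.2 169.5] F [0.  5.1 7.9] w 91.7 q6 [-0.3   0.69  1.14  0.    1.31 -0.08]
```

```bash
for i in 1; do python3 -m handwheel '[[[0.2,0,0.2,0],[0,0,0,0]]]' | egrep "pos|force"; python3 -m handwheel '[[[0.2,0,0.2,0],[0,0,0,0]]]' | egrep "pos|force"; done
python3 -c "
from h import *
st()
m,im,d=cap('scene');cv2.imwrite('pics/s7.png',cv2.resize(im[100:330,120:320],None,fx=2.5,fy=2.5)[:,:,::-1])"
```

```text
tool_pos: [669.8, -128.2, 152.2]
contact_force: [-0.9, 3.7, 8.2]
tool_pos: [669.4, -130.3, 150.3]
contact_force: [0.4, 3.8, 8.9]
t 13.27 tcp [ 669.4 -130.3  150.3] box [ -8.9 169.5] F [0.4 3.8 8.9] w 91.7 q6 [-0.31  0.69  1.14  0.    1.3  -0.09]
```

View pics/s7.png

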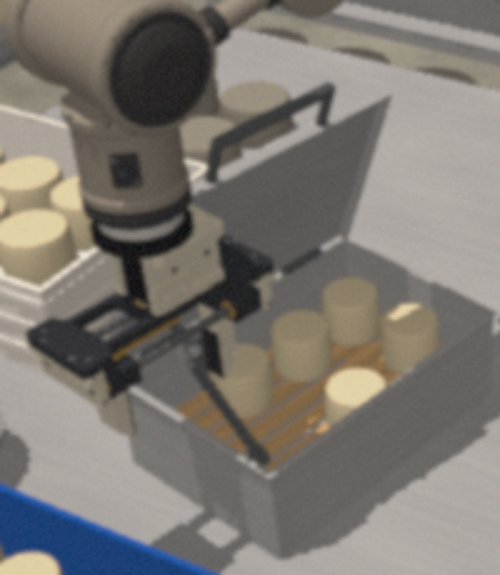

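```bash
for i in 1; do python3 -m handwheel '[[[0.2,0,0.15,0],[0,0,0,0]]]' | egrep "pos|force"; python3 -m handwheel '[[[0.2,0,0.15,0],[0,0,0,0]]]' | egrep "pos|force";  python3 -m handwheel '[[[0.2,0,0.1,0],[0,0,0,0]]]' | egrep "pos|force"; done
python3 -c "
from h import *
st()"
```

```text
tool_pos: [669.5, -130.8, 147.7]
contact_force: [2.6, 6.2, 4.0]
tool_pos: [669.2, -132.2, 145.6]
contact_force: [3.3, 7.4, 4.9]
tool_pos: [668.9, -133.0, 143.5]
contact_force: [2.4, 7.0, 4.3]
t 13.82 tcp [ 668.9 -133.   143.5] box [ -6.2 169.6] F [2.4 7.  4.3] w 91.9 q6 [-0.31  0.7   1.15  0.    1.29 -0.1 ]
```

```bash
python3 -c "
from h import *
st()
m,im,d=cap('scene');cv2.imwrite('pics/s8.png',cv2.resize(im[130:310,150:290],None,fx=4,fy=3.3)[:590,:,::-1])
P=cloud(m,d);B=np.stack([(P[...,:2]-C)@X,(P[...,:2]-C)@Y,P[...,2]],-1)
k=(d>0)&(B[...,1]>122)&(B[...,1]<133)&(B[...,0]>-70)&(B[...,0]<60)&(B[...,2]>90)&(B[...,2]<210);q=B[k]
for r in q[np.argsort(q[:,0])][::5]: print(np.round(r))
"
```

```text
t 13.82 tcp [ 668.9 -133.   143.5] box [ -6.2 169.6] F [2.4 7.  4.3] w 91.9 q6 [-0.31  0.7   1.15  0.    1.29 -0.1 ]
[-70. 130.  97.]
[-66. 124.  91.]
[-62. 126.  96.]
[-59. 132.  99.]
[-58. 128.  98.]
[-55. 132.  93.]
[-52. 128. 100.]
[-50. 128. 102.]
[-47. 130.  90.]
[-46. 127. 102.]
[-44. 128. 110.]
[-43. 128. 101.]
[-40. 128. 100.]
[-38. 129. 104.]
[-36. 130. 104.]
[-34. 124. 111.]
[-33. 128. 115.]
[-32. 128. 109.]
[-30. 131. 119.]
[-28. 129. 119.]
[-26. 130. 119.]
[-24. 127. 104.]
[-22. 126. 119.]
[-20. 127. 124.]
[-19. 122. 184.]
[-18. 123. 176.]
[-17. 129. 113.]
[-17. 124. 197.]
[-16. 124. 162.]
[-16. 128. 129.]
[-16. 122. 147.]
[-15. 124. 170.]
[-15. 123. 174.]
[-14. 122. 176.]
[-14. 122. 192.]
[-13. 126. 183.]
[-13. 126. 164.]
[-12. 123. 178.]
[-12. 124. 166.]
[-11. 125. 171.]
[-10. 128. 112.]
[-10. 125. 184.]
[ -9. 124. 150.]
[ -8. 129. 131.]
[ -8. 124. 166.]
[ -7. 126. 146.]
[ -7. 127. 135.]
[ -6. 123. 191.]
[ -5. 131. 125.]
[ -5. 130. 127.]
[ -4. 124. 183.]
[ -4. 127. 138.]
[ -3. 124. 206.]
[ -2. 125. 183.]
[ -2. 125. 175.]
[ -2. 124. 146.]
[ -1. 123. 184.]
[ -0. 123. 199.]
[  0. 129. 143.]
[  1. 124. 204.]
[  2. 128. 139.]
[  3. 124. 155.]
[  4. 124. 152.]
[  5. 124. 146.]
[  5. 123. 167.]
[  6. 124. 154.]
[  8. 126. 154.]
[  9. 128. 133.]
[ 10. 129. 138.]
[ 12. 129. 145.]
[ 13. 124. 150.]
[ 14. 124. 152.]
[ 15. 128. 154.]
[ 17. 130. 160.]
[ 19. 130. 154.]
[ 19. 129. 161.]
[ 20. 129. 155.]
[ 21. 130. 158.]
[ 24. 129. 150.]
[ 26. 128. 146.]
[ 27. 127. 161.]
[ 28. 127. 141.]
[ 30. 123. 171.]
[ 32. 123. 178.]
[ 33. 125. 176.]
[ 35. 130. 153.]
[ 38. 125. 168.]
[ 42. 124. 169.]
```

View pics/s8.png

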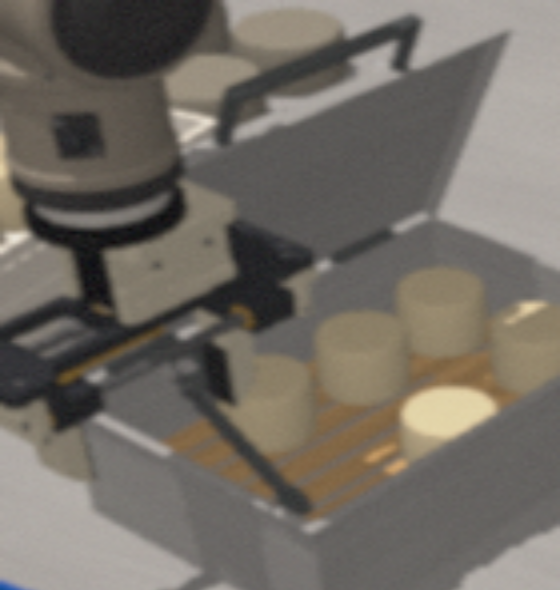

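```bash
python3 -m handwheel '[[[0,0,-0.5,0],[-0.5,0,-1.5,0],[-2,0,-2,0],[-3.5,0,-1,0],[-4,0,0,0],[-4,0,0,0],[-4,0,0,0],[-4,0,0,0]]]'
python3 -m handwheel '[[[0,-3.5,0,0.12],[0,-3.5,0,0],[0,-3.5,0,0],[0,-3.5,0,0],[0,-3,0,0],[0,0,0,0]]]'
python3 -c "
from h import *
plan([*b2w(22,0),380],-12.14+90)
m,im,d=cap('scene');cv2.imwrite('pics/s9.png',cv2.resize(im[130:310,150:290],None,fx=4,fy=3.3)[:590,:,::-1])
P=cloud(m,d);B=np.stack([(P[...,:2]-C)@X,(P[...,:2]-C)@Y,P[...,2]],-1)
k=(d>0)&(B[...,2]>315)&(B[...,2]<355)&(abs(B[...,1])<50)&(abs(B[...,0]-20)<40);q=B[k];print(len(q),q.mean(0),np.percentile(q,[3,97],axis=0))
"
```

```text
time: 14.53
tool_pos: [678.3, -85.0, 365.1]
tcp_rot: [0.591, 1.57, -1.195]
contact_force: [1.6, -0.7, 0.1]
grip_width: 91.8
time: 15.03
tool_pos: [512.6, -31.6, 364.0]
tcp_rot: [-1.417, 1.57, 2.961]
contact_force: [1.5, 0.2, 1.0]
grip_width: 92.0
t 15.03 tcp [512.6 -31.6 364. ] box [-72.5  -4.5] F [1.5 0.2 1. ] w 92.0 q6 [-0.21  0.25  1.28 -0.    1.61  0.12]
x-axis [-0.001  0.    -1.   ] tool shift cm (before turn) [-1.6   1.6   9.32]
jaw angle -19.2
turn rad 1.448 alt -1.693
shift cm after turn [-1.6   9.45 -0.45]
138 [ 15.04105745  18.16592548 336.44063518] [[ 10.91176771 -46.00411629 330.53192167]
 [ 20.18772086  48.09400849 340.62440961]]
```

View pics/s9.png

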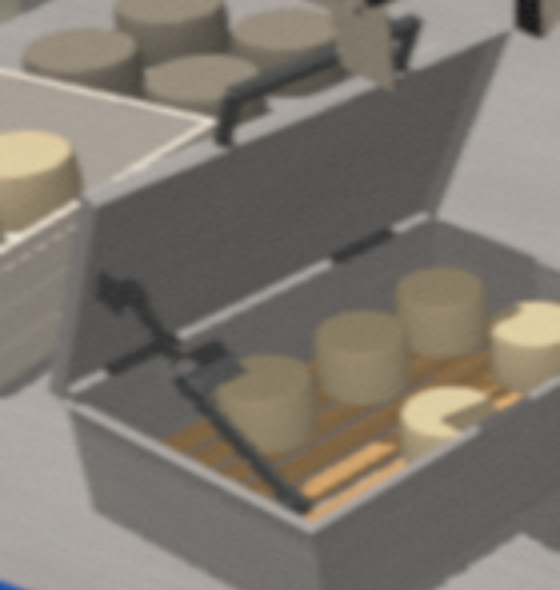

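```bash
python3 -m handwheel '[[[0,0,0,0.12],[0,0,0,0.12],[0,0,0,0.12],[0,0,0,0.12],[0,0,0,0.12],[0,0,0,0.12],[0,0,0,0.12],[0,0,0,0.12]]]' >/dev/null
python3 -m handwheel '[[[0,0,0,0.12],[0,0,0,0.12],[0,0,0,0.12],[0,0,0,0.12],[0,3,0,0],[0,3,0,0],[0,3,0,0],[0,0,0,0]]]'
python3 -c "
from h import *
plan([*b2w(18,0),315],-12.14+90)
for c in('wrist','scene'):
  m,im,d=cap(c,c+'10.png')
  P=cloud(m,d);B=np.stack([(P[...,:2]-C)@X,(P[...,:2]-C)@Y,P[...,2]],-1)
  k=(d>0)&(B[...,2]>325)&(B[...,2]<347)&(abs(B[...,1])<55)&(abs(B[...,0]-20)<35);q=B[k]
  if len(q): print(c,len(q),q.mean(0),np.percentile(q,[3,97],axis=0))
"
```

```text
time: 16.42
tool_pos: [499.0, -126.6, 362.3]
tcp_rot: [1.418, 1.568, -1.933]
contact_force: [0.3, -0.3, -0.4]
grip_width: 91.9
t 16.42 tcp [ 499.  -126.6  362.3] box [23.3  2.1] F [ 0.3 -0.3 -0.4] w 91.9 q6 [-0.4   0.26  1.28 -0.    1.61  1.38]
x-axis [-0.001 -0.002 -1.   ] tool shift cm (before turn) [ 4.73 -0.54  0.21]
jaw angle -102.0
turn rad 0.002 alt -3.139
shift cm after turn [ 4.73 -0.54  0.21]
wrist 2982 [ 18.72051705  13.78997276 340.75819612] [[ 13.09062891 -30.78820036 337.40031776]
 [ 24.18795311  52.8387535  342.71812801]]
scene 193 [ 15.11611178  12.79014751 336.14680595] [[ 11.7442972  -36.3544782  330.00883743]
 [ 20.64528686  53.05108243 340.42105462]]
```

View pics/wrist10.png

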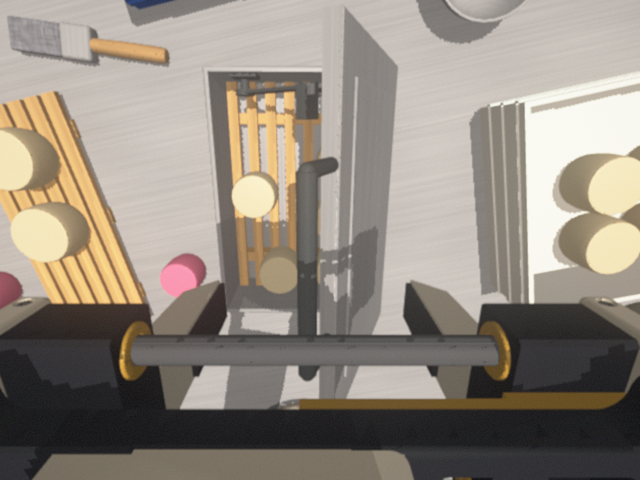

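View pics/scene10.png

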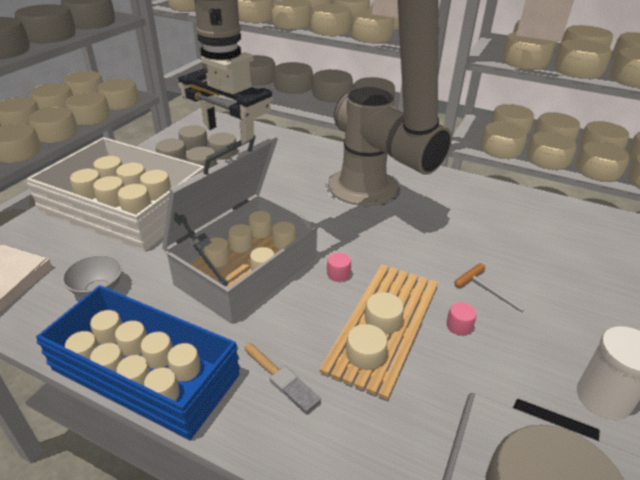

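```bash
python3 -m handwheel '[[[1.5,-0.46,0,0],[2,0,0,0],[1.1,0,0,0],[0,0,0,0]]]'
python3 -m handwheel '[[[0,0,0,0],[0,0,0,0],[0,0,0,0],[0,0,0,0]]]' 0.3
python3 -c "
from h import *
st()"
python3 -m handwheel '[[[0,0,0,0],[0,0,0,0],[0,0,0,0],[0,0,0,0],[0,0,0,0]]]' 0
python3 -c "
from h import *
st();cap('scene','s11.png')"
```

```text
time: 16.85
tool_pos: [499.5, -116.2, 314.2]
tcp_rot: [-0.218, 1.566, 2.72]
contact_force: [0.1, -0.3, 0.5]
grip_width: 91.8
time: 17.18
tool_pos: [500.2, -117.7, 317.6]
tcp_rot: [2.942, 1.569, -0.404]
contact_force: [-0.4, -0.7, -1.0]
grip_width: 69.5
t 17.18 tcp [ 500.2 -117.7  317.6] box [14.3  1.4] F [-0.4 -0.7 -1. ] w 69.5 q6 [-0.38  0.27  1.38 -0.    1.49  1.4 ]
time: 17.6
tool_pos: [499.7, -117.8, 316.7]
tcp_rot: [2.254, 1.571, -1.093]
contact_force: [-0.3, 0.2, 0.9]
grip_width: 36.2
t 17.6 tcp [ 499.7 -117.8  316.7] box [14.5  1. ] F [-0.3  0.2  0.9] w 36.2 q6 [-0.38  0.27  1.38 -0.    1.49  1.4 ]
```

View pics/s11.png

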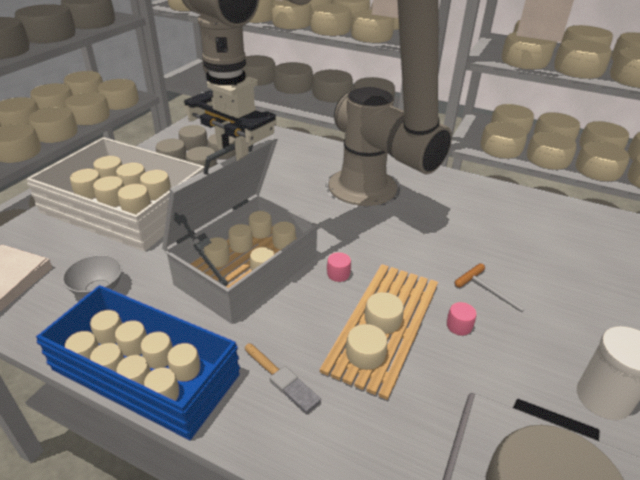

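```bash
python3 -m handwheel '[[[0,0.35,0,0],[0,0,0,0],[0,0,0,0]]]' | egrep "force|width"
python3 -m handwheel '[[[0,0,0,0],[0,0,0,0],[0,0,0,0],[0,0,0,0]]]' | egrep "force|width"
python3 -c "
from h import *
st();m,im,d=cap('wrist','w12.png')"
```

```text
contact_force: [-0.6, -3.4, -1.0]
grip_width: 12.2
contact_force: [-1.5, -4.2, -1.2]
grip_width: 10.5
t 18.23 tcp [ 498.9 -121.7  316.6] box [18.5  1. ] F [-1.5 -4.2 -1.2] w 10.5 q6 [-0.39  0.27  1.38 -0.    1.49  1.39]
```

View pics/w12.png

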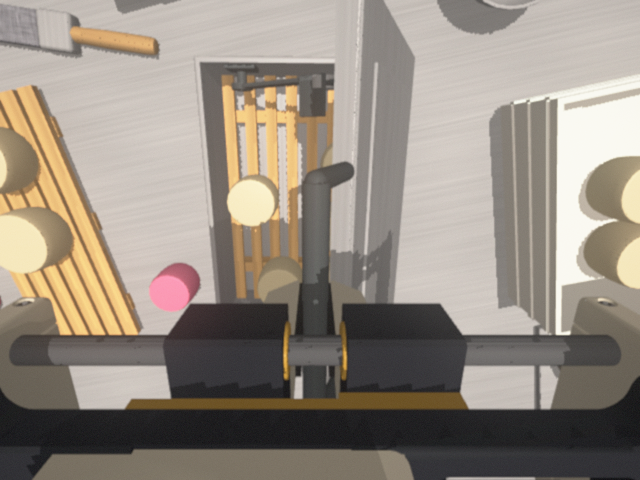

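```bash
python3 -c "
from h import *
f=np.radians(np.linspace(70.5,1.4,25));x=100-244.4*np.cos(f);z=105+244.4*np.sin(f)
for i in range(24): print(i,'tool x %.2f y %.2f'%(-(z[i+1]-z[i])/10,(x[i+1]-x[i])/10),'-> bar',round(x[i+1],1),round(z[i+1],1))"
```

```text
0 tool x 0.44 y -1.15 -> bar 6.9 331.0
1 tool x 0.50 y -1.12 -> bar -4.3 326.0
2 tool x 0.55 y -1.10 -> bar -15.3 320.5
3 tool x 0.61 y -1.07 -> bar -25.9 314.5
4 tool x 0.66 y -1.04 -> bar -36.3 307.9
5 tool x 0.71 y -1.00 -> bar -46.3 300.8
6 tool x 0.76 y -0.96 -> bar -56.0 293.2
7 tool x 0.81 y -0.93 -> bar -65.2 285.1
8 tool x 0.85 y -0.88 -> bar -74.1 276.6
9 tool x 0.90 y -0.84 -> bar -82.5 267.6
10 tool x 0.94 y -0.79 -> bar -90.4 258.2
11 tool x 0.98 y -0.75 -> bar -97.8 248.5
12 tool x 1.01 y -0.70 -> bar -104.8 238.4
13 tool x 1.05 y -0.64 -> bar -111.2 227.9
14 tool x 1.08 y -0.59 -> bar -117.2 217.1
15 tool x 1.10 y -0.54 -> bar -122.5 206.1
16 tool x 1.13 y -0.48 -> bar -127.3 194.8
17 tool x 1.15 y -0.42 -> bar -131.5 183.3
18 tool x 1.17 y -0.36 -> bar -135.2 171.5
19 tool x 1.19 y -0.30 -> bar -138.2 159.6
20 tool x 1.20 y -0.24 -> bar -140.7 147.6
21 tool x 1.21 y -0.18 -> bar -142.5 135.5
22 tool x 1.22 y -0.12 -> bar -143.7 123.2
23 tool x 1.23 y -0.06 -> bar -144.3 111.0
```

```bash
python3 -m handwheel '[[[0.44,-1.15,0,0],[0.5,-1.12,0,0],[0.55,-1.1,0,0]]]'
python3 -c "
from h import *
o,_=st();print(o['moment'])"
```

```text
time: 18.53
tool_pos: [506.2, -88.4, 301.8]
tcp_rot: [2.363, 1.569, -0.985]
contact_force: [0.7, -6.3, -2.3]
grip_width: 11.3
t 18.53 tcp [506.2 -88.4 301.8] box [-15.5   1.1] F [ 0.7 -6.3 -2.3] w 11.3 q6 [-0.32  0.27  1.42 -0.    1.45  1.46]
[-1.13194016 -0.10237367 -0.11888838]
```

Tracking well. Continue.

```bash
python3 -m handwheel '[[[0.61,-1.07,0,0],[0.66,-1.04,0,0],[0.71,-1,0,0]]]' | egrep "pos|force|width"
python3 -m handwheel '[[[0,0,0,0]]]' | egrep "pos|force|width"
python3 -c "
from h import *
o,_=st();cap('scene','s13.png')"
```

```text
tool_pos: [512.9, -56.9, 281.5]
contact_force: [4.6, -4.9, -2.1]
grip_width: 11.0
tool_pos: [513.2, -55.3, 280.4]
contact_force: [6.5, -1.1, -6.8]
grip_width: 10.7
t 18.87 tcp [513.2 -55.3 280.4] box [-49.4   1. ] F [ 6.5 -1.1 -6.8] w 10.7 q6 [-0.26  0.29  1.45  0.    1.4   1.52]
```

View pics/s13.png

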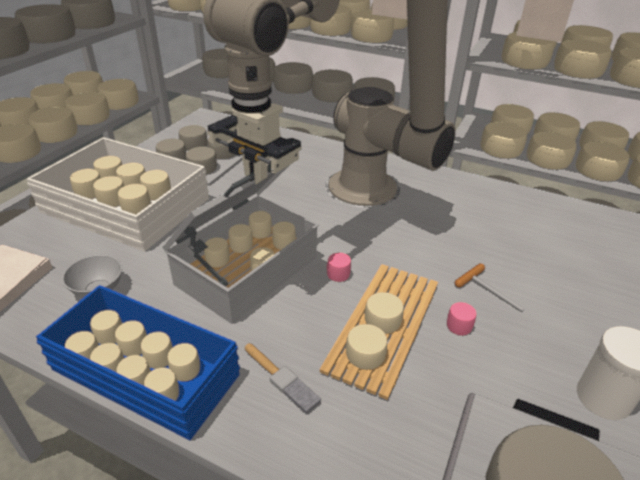

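```bash
python3 -m handwheel '[[[0.76,-0.96,0,0],[0.81,-0.93,0,0],[0.85,-0.88,0,0],[0.9,-0.84,0,0]]]' | egrep "pos|force|width"
python3 -m handwheel '[[[0,0,0,0]]]' | egrep "pos|force|width"
python3 -c "
from h import *
o,_=st();print(o['moment'])"
```

```text
tool_pos: [520.6, -21.5, 248.0]
contact_force: [5.6, -5.8, -2.8]
grip_width: 10.9
tool_pos: [520.8, -20.3, 246.7]
contact_force: [8.3, -3.2, -6.5]
grip_width: 11.0
t 19.33 tcp [520.8 -20.3 246.7] box [-85.2   1. ] F [ 8.3 -3.2 -6.5] w 11.0 q6 [-0.19  0.32  1.5   0.    1.32  1.59]
[-0.48718922 -1.34313685 -0.06667144]
```

```bash
python3 -m handwheel '[[[0.94,-0.79,-0.05,0],[0.98,-0.75,-0.05,0],[1.01,-0.7,0,0],[1.05,-0.64,0,0]]]' | egrep "pos|force|width"
python3 -m handwheel '[[[0,0,0,0]]]' | egrep "pos|force|width"
python3 -c "
from h import *
o,_=st();print(o['moment'])"
```

```text
tool_pos: [526.6, 6.3, 207.7]
contact_force: [4.3, -6.7, -4.3]
grip_width: 10.7
tool_pos: [526.7, 7.2, 206.2]
contact_force: [6.2, -3.4, -6.6]
grip_width: 11.1
t 19.75 tcp [526.7   7.2 206.2] box [-113.3    1.1] F [ 6.2 -3.4 -6.6] w 11.1 q6 [-0.13  0.36  1.55  0.    1.23  1.64]
[-0.82386432 -1.01171607  0.02125206]
```

```bash
python3 -m handwheel '[[[1.08,-0.59,0,0],[1.1,-0.54,0,0],[1.13,-0.48,0,0],[1.15,-0.42,0,0]]]' | egrep "pos|force|width"
python3 -m handwheel '[[[0,0,0,0]]]' | egrep "pos|force|width"
python3 -c "
from h import *
o,_=st();cap('scene','s14.png')"
```

```text
tool_pos: [530.7, 25.1, 162.9]
contact_force: [3.2, -12.0, -4.9]
grip_width: 11.0
tool_pos: [530.7, 25.5, 161.5]
contact_force: [6.3, -8.8, -7.0]
grip_width: 11.1
t 20.17 tcp [530.7  25.5 161.5] box [-132.1    1.2] F [ 6.3 -8.8 -7. ] w 11.1 q6 [-0.1   0.42  1.6  -0.    1.12  1.68]
```

View pics/s14.png

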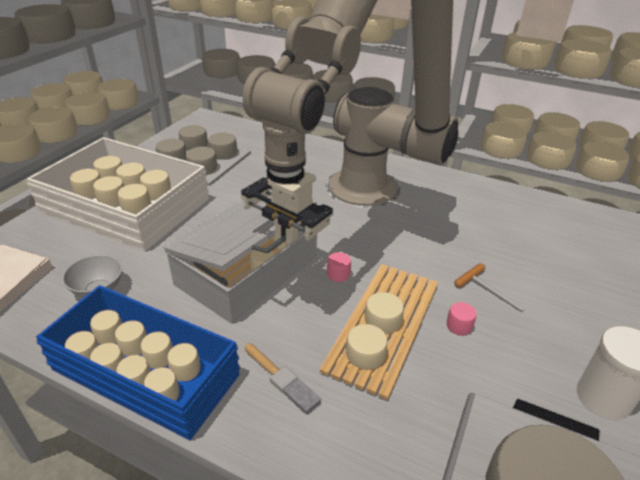

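```bash
python3 -m handwheel '[[[1.17,-0.28,0,0],[1.19,-0.22,0,0],[1.2,-0.18,0,0]]]' | egrep "pos|force|width"
python3 -m handwheel '[[[0,0,0,0]]]' | egrep "pos|force|width"
python3 -c "
from h import *
o,_=st()"
```

```text
tool_pos: [532.4, 32.8, 127.8]
contact_force: [4.4, -5.5, -2.6]
grip_width: 11.0
tool_pos: [532.4, 33.0, 126.4]
contact_force: [5.8, -4.7, -3.8]
grip_width: 11.0
t 20.55 tcp [532.4  33.  126.4] box [-139.8    1.2] F [ 5.8 -4.7 -3.8] w 11.0 q6 [-0.08  0.46  1.64  0.    1.04  1.69]
```

```bash
python3 -m handwheel '[[[1.1,-0.15,0,0],[1,-0.1,0,0],[0.6,-0.04,0,0],[0,0,0,0]]]' | egrep "pos|force|width"
python3 -m handwheel '[[[0.3,0,0,0],[0,0,0,0]]]' | egrep "pos|force|width"
python3 -m handwheel '[[[0.2,0,0,0],[0,0,0,0]]]' | egrep "pos|force|width"
```

```text
tool_pos: [532.7, 35.2, 100.2]
contact_force: [3.9, -7.5, -4.3]
grip_width: 10.8
tool_pos: [532.8, 35.2, 99.6]
contact_force: [-1.4, -7.3, 9.4]
grip_width: 11.1
tool_pos: [532.9, 35.2, 99.4]
contact_force: [-7.2, -6.8, 23.9]
grip_width: 11.0
```

```bash
python3 -m handwheel '[[[-0.2,0,0,0],[0,0,0,0]]]' | egrep "pos|force"; python3 -c "
from h import *
for c in('scene','top'):
    m,im,d=cap(c,c+'15.png');P=cloud(m,d);B=np.stack([(P[...,:2]-C)@X,(P[...,:2]-C)@Y,P[...,2]],-1)
    for a in range(-110,110,20):
        for lo,hi in((-145,-90),(60,145)):
            k=(d>0)&(B[...,0]>a)&(B[...,0]<a+20)&(B[...,1]>lo)&(B[...,1]<hi)&(B[...,2]<170)&(B[...,2]>60);q=B[k]
            if len(q)>10: print(c,a,lo,len(q),np.round(np.percentile(q[:,2],[10,50,90]),1))
"
```

```text
tool_pos: [532.8, 35.2, 99.5]
contact_force: [-1.0, -6.1, 9.4]
scene -110 60 674 [ 67.4  94.4 116.6]
scene -90 60 258 [114.4 116.2 118.5]
scene -70 60 244 [115.5 117.4 119.4]
scene -50 60 240 [115.4 117.9 120. ]
scene -30 60 219 [115.7 117.7 119.6]
scene -10 60 227 [115.3 117.7 119.7]
scene 10 60 226 [115.2 117.5 119.4]
scene 30 -145 19 [115.2 117.5 119.2]
scene 30 60 214 [115.4 117.5 119.6]
scene 50 -145 92 [115.5 117.3 119.5]
scene 50 60 210 [115.5 117.6 119.8]
scene 70 -145 82 [114.6 116.6 118.2]
scene 70 60 182 [114.8 116.7 118.8]
scene 90 -145 67 [114.1 116.3 118.3]
scene 90 60 146 [114.7 116.2 118.1]
top -70 60 15 [113.5 116.3 121. ]
top -50 60 294 [114.8 117.9 121. ]
top -30 -145 73 [115.5 118.5 121.5]
top -30 60 390 [114.7 118.2 121.2]
top -10 -145 289 [114.8 117.9 121. ]
top -10 60 394 [114.9 117.9 120.8]
top 10 -145 288 [114.7 117.7 121. ]
top 10 60 395 [115.  118.1 121.2]
top 30 -145 290 [114.7 117.6 120.9]
top 30 60 396 [114.7 117.9 120.9]
top 50 -145 291 [114.8 117.9 121. ]
top 50 60 394 [114.7 118.1 121.1]
top 70 -145 284 [113.9 117.3 120. ]
top 70 60 383 [114.  117.  120.1]
top 90 -145 246 [111.6 116.3 118.9]
top 90 60 336 [110.9 116.  119.3]
```

View pics/scene15.png

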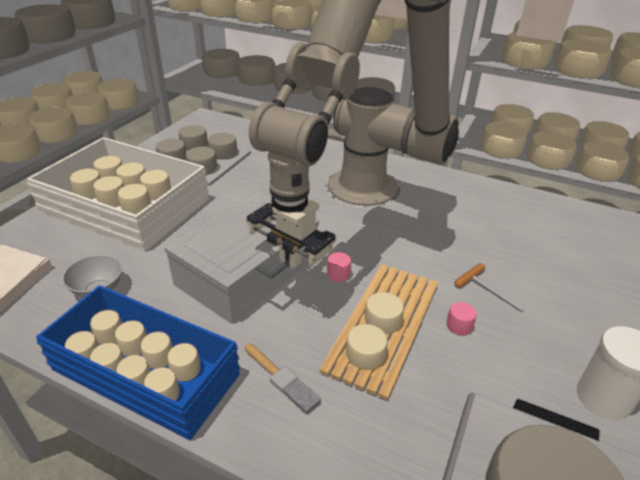

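```bash
python3 -m handwheel '[[[0,0,0,0],[0,0,0,0],[0,0,0,0],[0,0,0,0],[0,0,0,0]]]' 0.28
python3 -m handwheel '[[[-0.5,0,0,0],[-1,0,0,0],[-2,0,0,0],[-3,0,0,0],[-3,0,0,0],[-3,0,0,0],[0,0,0,0]]]'
python3 -c "
from h import *
st()
for c in('scene','wrist'):
    m,im,d=cap(c,c+'16.png');P=cloud(m,d);B=np.stack([(P[...,:2]-C)@X,(P[...,:2]-C)@Y,P[...,2]],-1)
    for a in range(-150,110,20):
            k=(d>0)&(B[...,0]>a)&(B[...,0]<a+20)&(abs(B[...,1])<145)&(B[...,2]<170)&(B[...,2]>100);q=B[k]
            if len(q)>10: print(c,a,len(q),np.round(np.percentile(q[:,2],[10,50,90]),1))
"
```

```text
time: 21.9
tool_pos: [532.1, 35.6, 98.3]
tcp_rot: [-0.188, 1.57, 2.749]
contact_force: [0.1, -0.2, -1.3]
grip_width: 25.4
time: 22.48
tool_pos: [535.5, 34.8, 231.0]
tcp_rot: [-3.008, 1.559, -0.072]
contact_force: [1.1, -0.0, 0.0]
grip_width: 25.7
t 22.48 tcp [535.5  34.8 231. ] box [-142.2    3.8] F [ 1.1 -0.   0. ] w 25.7 q6 [-0.08  0.35  1.5   0.    1.28  1.7 ]
scene -150 306 [109.8 114.3 116.7]
scene -130 67 [109.3 113.7 115.8]
scene -110 864 [103.6 114.1 117.5]
scene -90 769 [114.6 116.4 118.6]
scene -70 673 [115.9 118.  119.7]
scene -50 629 [116.  118.  119.8]
scene -30 616 [115.7 117.9 119.7]
scene -10 593 [115.8 117.9 119.8]
scene 10 590 [115.9 118.  119.7]
scene 30 618 [115.6 117.9 120. ]
scene 50 608 [115.6 117.9 119.8]
scene 70 525 [114.5 116.6 118.9]
scene 90 417 [114.  115.8 117.6]
wrist -150 2449 [115.  117.6 118.9]
wrist -130 463 [114.5 116.7 117.9]
wrist -110 4313 [113.6 118.3 119.4]
wrist -90 6760 [117.7 118.7 120.2]
wrist -70 6705 [118.7 120.4 121.4]
wrist -50 6700 [118.6 120.4 121.3]
wrist -30 6696 [118.6 120.4 121.3]
wrist -10 6939 [118.6 120.4 121.3]
wrist 10 7447 [118.7 120.4 121.3]
wrist 30 7807 [118.5 120.3 121.3]
wrist 50 7837 [118.5 120.3 121.3]
wrist 70 7051 [117.8 118.9 120.7]
wrist 90 3324 [117.6 118.5 119.4]
```

View pics/scene16.png

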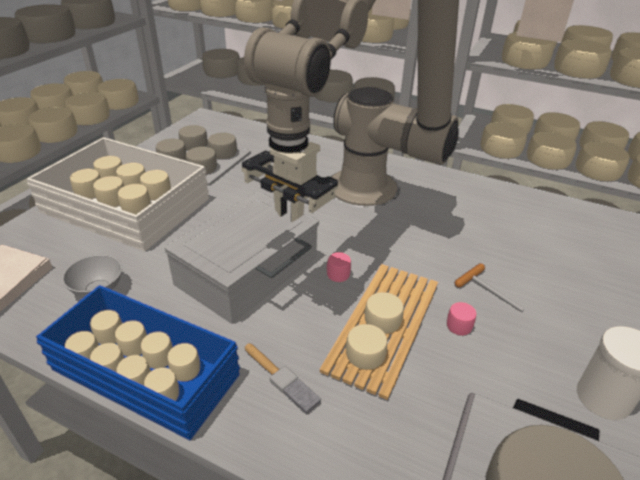

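```bash
python3 -m handwheel '[[[0,0,0,0],[0,0,0,0],[0,0,0,0]]]' | tail -3; python3 -c "
from plant import bot
print(bot.close_job())"
```

```text
tcp_rot: [0.154, 1.568, 3.09]
contact_force: [-0.4, -0.3, -0.5]
grip_width: 25.6
the job is handed in; nothing more can be done
None
```

The small wheel is in the box, the stay is broken at its knee and the lid is shut. I handed the job in at about 23 s of the 67 s allowed.

- **Wheel:** I took it off the board and set it on the rack under force control, pressing with about 15 N before letting go. The wrist camera put it at x ≈ -58, y ≈ +2 mm in the box, top face at about 86 mm, inside the allowed area.
- **Stay:** I pressed the thumb tab down and in by about 15 mm, with up to about 10 N. After I let go, the picture showed the knee still folded with the lid up. The fold angle was not read directly. I estimate about 0.4 rad from how far the tab moved.
- **Lid:** I gripped the handle and brought it down along its arc at about 0.6 rad/s or less, with forces of about 15 N or less until it closed (about 26 N when it met its stop). At the end its top was level over its full depth at about 118 mm and the handle bar's top was at about 117 mm, which is where it should be when shut. The gripper was clear and the wrist force was near zero.

- **Contact during the press:** in the last few millimetres the push-back turned more horizontal, up to about 9 N. Either the tip was sliding on the tab or the gripper body was lightly touching the lid.
- **Camera disagreement:** the wrist camera read the lid about 2 mm higher than the scene camera.
- **Not checked after shutting:** the closed lid hides the wheels in the box, so I could not look at them again. In the last picture with the lid open, boxed wheels 1–4 looked unmoved. The two big wheels on the board looked unmoved in the final picture.

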